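# Turn the nut jar over and serve it on the cake stand

### The arm

A 6-joint arm with a two-finger parallel gripper is mounted at the origin on the work surface. World frame = base frame: x ahead of the robot, y to its left, z up, the work surface at z = 0. Lengths are in m, angles in degrees, forces in N, time in s.
With the tool pointing down it reaches from about 0.4 to 0.825 m from the base axis. Payload 7 kg.
Tool frame: the origin (TCP) lies at the very end of the fingers, on their centre line; the grasp point (between the pads) lies 19 mm behind it; z points along the fingers, y is the line along which they close (so a half turn about z gives the same grasp; the last joint's range is limited). The gripper opens to 88 mm and grips with 3 to 60 N. Pads are 19 mm wide; open, the fingers measure 130 mm over their backs; the gripper's body (78 mm by 193 mm) begins 47 mm behind the grasp point.
Start: joints at [-59.639, 20.546, 0.682, 0, -70.136, -16.507], TCP at [0.162, -0.655, 0.193] pointing down, gripper open.
Joint ranges: [-176.03, 176.03], [-82.01, 121.73], [-58.28, 71.71], [-173.87, 95.51], [-174.79, -0.11], [-173.66, 173.66]. Speed limits (degrees/s): [136.94, 136.94, 172.46, 180, 180, 180].

### API

Orientations are given as [roll, pitch, yaw] about the fixed x, y, z axes, in that order (R = Rz(yaw) Ry(pitch) Rx(roll)).
In Python, from plant import r gives the robot as it stands. The module is installed in compiled form; this text tells all that it offers.
- The arm moves only by the tool jog_arm, never from a script. Its arguments are lists of equal length, an entry for each row: "travel": the shift along the tool's x, y, z each as a share of 50 cm, from -1 to 1, a list of three; "dr": the turn, a rotation vector about the tool's x, y, z each as a share of 360 degrees, from -1 to 1, a list of three; "claw": the opening, from 0 (shut) to 1 (fully open). A call has exactly 10 rows; each row is the pose to reach, as a shift and turn from the pose commanded when the call began, along the tool's axes at that moment, turning the shorter way round; what a row does not reach only later rows make up. A row lasts 1/8 s, in which the tool goes at most 62.5 mm and 10.7 degrees, less where a joint would pass 70% of its speed; a pose out of reach is approached as far as the arm can. A call with a number of a shift or a turn outside -1 to 1 is refused whole. A call with a gripper value outside its range is refused whole. The fingers move at their own pace and stop on an object; "newtons" is the grip in N (left out, the last holds). Time passes only in rows, so rows that repeat a pose let the fingers close, or fill a call up. It gives the time, the measured TCP pose, the force, the opening and the grip force at its end, in the units of the state.
- r.get_state(): the state, without advancing time (a new reading comes with each control period).
- r.capture(name): name is "scene" or "top"; returns a dict with "pixels" (480x640x3 uint8, red, green, blue), "range_z" (480x640 float32, m along the optical axis (not along the pixel's ray), 0 where there is no reading), "fx", "fy", "cx", "cy" (pixels), "dist_coeffs" ([k1, k2, p1, p2, k3] as OpenCV has them; the pictures are not rectified), "position" and "attitude" of the camera in the world. Camera axes: x right, y up, looking along -z (the intrinsics and any distortion apply to the point x, -y, -z); pixel columns grow to the right and rows downward; lengths in m; the calibration is good to about 2 mm. A picture is of the moment at which its call begins.
- r.close_job(): hands the job in; it is judged then, once.
Trained networks look in the newest picture that a camera, given by its name, has taken for a name from the list of things; names that differ only in an ending like _2 or _b are one class to them, and where a whole thing is asked for, a point or a joint stands for the part that bears it (a point fixed in the world has none). Each returns a list of dicts, best first, with "conf" (0 to 1); they miss things now and then, are a little off and sometimes report something else, mostly with a low value. They report only what shows in the picture. A call takes as long as a camera call.
- r.boxes_of(name, camera): "extent" ([left, top, right, bottom] in pixels, round what is visible of it).
- r.regions_of(name, camera): "pixels" (480x640 bool, what is visible of it) and "extent" ([left, top, right, bottom] in pixels, round what is visible of it).
- r.tip_of(name, camera): "at" ([column, row] in pixels: a listed point, or the origin of a listed thing).
The state is a dict: "time_s": time; "joints": joint angles; "qd": joint speeds; "joint_torque": joint torques, N m; "tcp_pos": TCP position; "eef_rot": TCP orientation; "contact_force": force on the tool from outside, world axes, zero at the start; "moment": the same for the moment, N m; "gripper_width": finger opening in m; "gripper_force": force on a finger pad.
Only numpy, scipy, OpenCV 4.12 (cv2) and the standard library are available. Lean on these libraries where they do the work, as an engineer would, in place of code of your own. Each camera call takes 0.05 s, during which the arm holds its last target. There are 200 camera calls.

### The job

Pick up the closed square glass jar of nuts from the wooden riser and turn it fully upside down so that the nuts tumble to the lid, keeping it like that for about two seconds. Then turn it back and set it gently down, standing upright on its base in the middle of the cake stand, and let go. Leave the pepper mill, the canister and the spoon where they are.

Things in the scene. Friction and masses are not known exactly. Their poses are not given: they have to be found in the camera images.
- jar: Loose closed jar: clear glass 60 x 60 mm, square steel lid 62 x 62 mm fixed on, 150 mm tall in all (lid: the top 22 mm). About 0.4 kg; 8 loose 25 mm nuts roll inside; centre of mass about 70 mm above the base. Origin: centre of the underside; z up through the lid; x, y square to the sides. Starts upright on the riser, its -x side facing the robot (world -x) within 0.35 rad.
- riser: Fixed wooden counter riser, a bench 190 mm deep (its x), 400 mm long (its y), 90 mm high. Origin: under its centre, at table level. Jar, canister and mill stand on it 140 mm apart along y, 20 to 45 mm from its centre line towards its -x edge, which faces the robot. It is left or right of the table's middle, the cake stand on the other side.
- stand: Fixed white ceramic cake stand: round flat plate of 190 mm diameter, its top 90 mm above the table, on a stem and a foot of 124 mm. Origin: under its centre, at table level; z up. Nothing stands on it, and there is free room 0.1 m and more above it to turn the jar.
- stand_top (a point): Centre of the top face of the cake stand's plate, 90 mm above the table: the jar's underside centre belongs here.
- canister: Loose round white ceramic canister with a wooden lid, 72 mm diameter, 115 mm tall, on the riser; bystander. Origin: centre of the underside.
- mill: Loose dark wooden pepper mill, at most 58 mm diameter, 155 mm tall, on the riser; bystander. Origin: centre of the underside.
- spoon: Loose wooden spoon, 200 mm long, lying flat on the table close in front of the robot, about 0.43 m from its base; bystander. Origin: on its underside, about mid-length; x axis along it.

How it is judged (in metres and radians):
On the way:
1. the jar is upside down (within 30 degrees) for 1 s (angle between jar's own z axis and vertical above 2.62 rad), for 1 s.
At the end, for the whole second after the job is handed in: The jar stands upright (within 0.08 rad) and at rest on its base on the cake stand's plate, its centre within 30 mm of the plate's centre and its underside within 6 mm of the plate's height, released by the fingers (angle between jar's own z axis and vertical below 0.08 rad and horizontal distance between jar and stand_top below 0.03 m and z of jar in the frame of stand_top between -0.006 and 0.006 m and linear speed of jar below 0.02 m/s and angular speed of jar below 0.2 rad/s and contact force between the fingers and jar below 0.1 N); the robot touches nothing.
It fails at once if the canister is moved by more than 25 mm (distance of canister from where it was at the start of the episode above 0.025 m).
It fails at once if the mill is moved by more than 25 mm (distance of mill from where it was at the start of the episode above 0.025 m).
It fails at once if the spoon is moved by more than 25 mm (distance of spoon from where it was at the start of the episode above 0.025 m).
It fails at once if the jar is pressed hard onto the cake stand (over 40 N) (contact force between jar and stand above 40 N).
It fails at once if the jar is dropped: it moves faster than 0.5 m/s (a fall of about 13 mm) with the fingers not holding it (contact force between the fingers and jar below 0.1 N and linear speed of jar above 0.5 m/s).
It also fails if it takes over 61 s, if anything falls off the work surface, if the arm or the gripper's body presses on something with over 40 N, if the wrist force passes 120 N, or if a joint passes its speed limit or range.

## Working session

There is one attempt and no reset: what is moved stays moved. The work goes in short steps, Python scripts to look and compute and a tool call to move; the robot and the scene stay as the last step left them, time stands still between calls to the robot, and variables do not carry over. Pictures are saved under pics/ and viewed, at most 10 in all, crops included, and the job is handed in when it is done.

Besides the shell and the picture viewer there is one more tool, called after "Request:" in YAML: its name, and indented under it one key for each argument. jog_arm: Moves the arm, as the interface text tells. Its arguments: {"type":"object","properties":{"travel":{"type":"array"},"dr":{"type":"array"},"claw":{"type":"array"},"newtons":{"type":"number"}},"required":["travel","dr","claw"]}

```bash
mkdir -p pics; cat > h.py <<'E'
import numpy as np, cv2
from scipy.spatial.transform import Rotation as R
from plant import r
def pose(c):
    a=np.array(c["attitude"]); 
    if a.shape==(3,3): M=a
    elif a.size==4: M=R.from_quat(a).as_matrix()
    else: M=R.from_euler('xyz',a,degrees=True).as_matrix()
    return np.array(c["position"]),M
def cloud(c,mask):
    v,u=np.nonzero(mask&(c["range_z"]>0)); d=c["range_z"][v,u]
    K=np.array([[c["fx"],0,c["cx"]],[0,c["fy"],c["cy"]],[0,0,1]])
    n=cv2.undistortPoints(np.c_[u,v].astype(float)[:,None],K,np.array(c["dist_coeffs"],float))[:,0]
    P=np.c_[n[:,0]*d,-n[:,1]*d,-d]; p,M=pose(c)
    return P@M.T+p
E
python3 - <<'E'
from h import *
print(r.get_state())
for n in ("top","scene"):
    c=r.capture(n); print(n,c["position"],c["attitude"],c["fx"],c["dist_coeffs"])
    cv2.imwrite(f"pics/{n}0.png",c["pixels"][:,:,::-1])
    for t in ("jar","riser","stand","canister","mill","spoon"):
        g=r.regions_of(t,n)
        for q in g[:2]:
            P=cloud(c,q["pixels"])
            print(t,round(q["conf"],2),np.round(q["extent"]),len(P), np.round(np.percentile(P,[3,50,97],axis=0),3).tolist() if len(P) else "")
E
```

```text
{'time_s': 0.0, 'joints': array([-5.96386610e+01,  2.05905650e+01,  6.31990190e-01, -1.93365797e-02,
       -7.01385008e+01, -1.65047434e+01]), 'qd': array([-0.00171371, -0.0053158 ,  0.014155  , -0.11587001, -0.02058682,
       -0.04435939]), 'joint_torque': array([ 5.82205957e-04, -5.82716095e+01,  2.93052542e+01,  6.99717119e+00,
        6.86562998e-03, -1.21841044e-04]), 'tcp_pos': array([ 0.16144819, -0.65481183,  0.19212151]), 'eef_rot': array([ 1.79901760e+02, -1.01526258e-02, -1.66149981e+02]), 'contact_force': array([-0.68609915, -0.43774202, -0.27334186]), 'moment': array([-0.00319815, -0.04147626,  0.02130793]), 'gripper_force': 0.0, 'gripper_width': 0.08776263598917187}
top [ 0.39416361 -0.01339212  1.05505943] [  8.88091278   1.35302653 -90.1528566 ] 467.98521513840234 [-0.1096513  0.         0.         0.         0.       ]
jar 0.86 [272. 193. 308. 237.] 1649 [[0.534, 0.032, 0.099], [0.556, 0.06, 0.238], [0.593, 0.091, 0.242]]
riser 0.55 [138. 167. 330. 261.] 12287 [[0.503, 0.002, 0.085], [0.61, 0.183, 0.089], [0.687, 0.379, 0.093]]
stand 0.97 [367. 163. 460. 254.] 6026
[... 600 characters left out ...]
35, 0.093], [0.593, 0.066, 0.207], [0.596, 0.095, 0.242]]
riser 0.86 [293. 226. 528. 385.] 16659 [[0.514, 0.007, 0.077], [0.63, 0.215, 0.09], [0.694, 0.386, 0.093]]
stand 0.7 [164. 212. 260. 302.] 6719 [[0.526, -0.265, 0.01], [0.617, -0.18, 0.09], [0.692, -0.103, 0.093]]
stand 0.66 [294. 226. 528. 382.] 16792 [[0.514, 0.006, 0.05], [0.63, 0.215, 0.09], [0.694, 0.387, 0.093]]
canister 0.9 [400. 223. 447. 293.] 2521 [[0.535, 0.172, 0.093], [0.583, 0.204, 0.178], [0.595, 0.236, 0.207]]
mill 0.84 [479. 240. 536. 312.] 2304 [[0.566, 0.319, 0.093], [0.593, 0.34, 0.183], [0.603, 0.366, 0.244]]
spoon 0.92 [290. 213. 375. 240.] 491 [[0.4, -0.086, 0.001], [0.421, -0.033, 0.015], [0.429, 0.105, 0.022]]
```

```bash
python3 - <<'E'
from h import *
from scipy.optimize import least_squares
for n in ("top","scene"):
    c=r.capture(n)
    P=cloud(c,r.regions_of("jar",n)[0]["pixels"]); L=P[(P[:,2]>.234)&(P[:,2]<.25)]
    print(n,len(L),cv2.minAreaRect((L[:,:2]*1000).astype(np.float32)))
    P=cloud(c,r.regions_of("stand",n)[0]["pixels"]); L=P[abs(P[:,2]-.09)<.006]
    print("stand",cv2.minEnclosingCircle((L[:,:2]*1000).astype(np.float32)),L[:,2].mean())
    P=cloud(c,r.regions_of("canister",n)[0]["pixels"]); L=P[P[:,2]>.198]
    print("can",cv2.minEnclosingCircle((L[:,:2]*1000).astype(np.float32)))
    P=cloud(c,r.regions_of("riser",n)[0]["pixels"]); L=P[abs(P[:,2]-.09)<.006]
    print("riser",cv2.minAreaRect((L[:,:2]*1000).astype(np.float32)))
E
```

```text
top 1137 ((564.675048828125, 62.0203857421875), (62.41379928588867, 60.893798828125), 1.0856181383132935)
stand ((604.3850708007812, -189.00238037109375), 94.94482421875) 0.08918059064732309
can ((558.7579345703125, 202.1189727783203), 31.06768798828125)
riser ((595.5997314453125, 194.35031127929688), (399.7718505859375, 189.92735290527344), 87.08926391601562)
scene 1107 ((564.6222534179688, 65.06448364257812), (64.9865951538086, 63.87045669555664), 0.5054506659507751)
stand ((604.0402221679688, -186.0213623046875), 96.57852172851562) 0.09047237765847609
can ((559.6387939453125, 205.37643432617188), 33.09075164794922)
riser ((596.1143188476562, 195.87774658203125), (400.3946838378906, 192.95919799804688), 86.89725494384766)
```

View pics/top0.png

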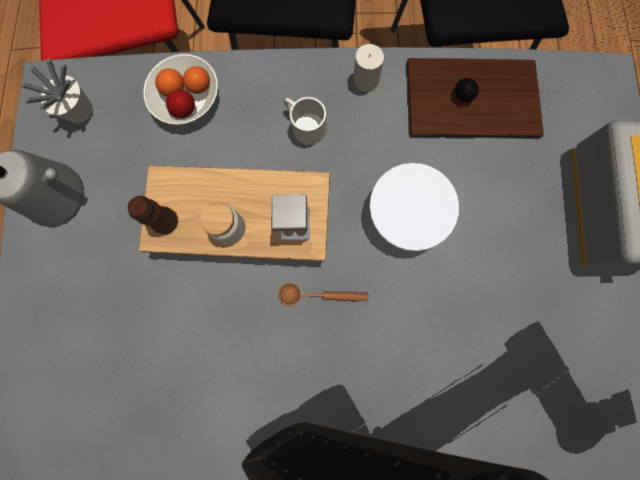

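View pics/scene0.png

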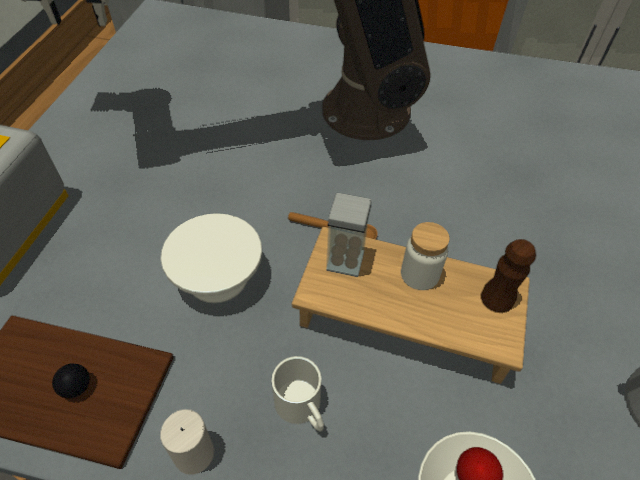

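Request:
jog_arm:
  travel:
    - [-0.71,0.45,-0.42]
    - [-0.71,0.45,-0.42]
    - [-0.71,0.45,-0.42]
    - [-0.71,0.45,-0.42]
    - [-0.71,0.45,-0.42]
    - [-0.71,0.45,-0.42]
    - [-0.71,0.45,-0.42]
    - [-0.71,0.45,-0.42]
    - [-0.71,0.45,-0.42]
    - [-0.71,0.45,-0.42]
  dr:
    - [0,0,-0.21]
    - [0,0,-0.21]
    - [0,0,-0.21]
    - [0,0,-0.21]
    - [0,0,-0.21]
    - [0,0,-0.21]
    - [0,0,-0.21]
    - [0,0,-0.21]
    - [0,0,-0.21]
    - [0,0,-0.21]
  claw: [1,1,1,1,1,1,1,1,1,1]
  newtons: 40

```text
time_s: 2.45
tcp_pos: [0.4522, -0.3518, 0.4027]
eef_rot: [180.0, 0.0, -90.5]
contact_force: [0.2, 0.7, 0.9]
gripper_width: 0.0874
gripper_force: 0.0
```

```bash
cat > st.py <<'E'
from h import *
import json
s=r.get_state(); print({k:np.round(s[k],3).tolist() for k in ("time_s","joints","tcp_pos","eef_rot","contact_force","gripper_width","gripper_force","joint_torque")})
open("log.jsonl","a").write(json.dumps([s["joints"].tolist(),s["tcp_pos"].tolist(),s["eef_rot"].tolist()])+"\n")
E
echo '[[-59.639,20.546,0.682,0,-70.136,-16.507],[0.162,-0.655,0.193],[180,0,-166.15]]'>log.jsonl
python3 st.py
```

```text
{'time_s': 2.45, 'joints': [-18.333, 7.342, 9.663, -0.005, -92.352, 17.798], 'tcp_pos': [0.452, -0.352, 0.403], 'eef_rot': [179.972, 0.015, -90.535], 'contact_force': [0.247, 0.732, 0.916], 'gripper_width': 0.087, 'gripper_force': 0.0, 'joint_torque': [0.757, -42.181, 31.707, 7.471, 0.063, -0.017]}
```

Request:
jog_arm:
  travel:
    - [-0.4,-0.22,0.1]
    - [-0.4,-0.22,0.1]
    - [-0.4,-0.22,0.1]
    - [-0.4,-0.22,0.1]
    - [-0.4,-0.22,0.1]
    - [-0.4,-0.22,0.1]
    - [-0.4,-0.22,0.1]
    - [-0.4,-0.22,0.1]
    - [-0.4,-0.22,0.1]
    - [-0.4,-0.22,0.1]
  dr:
    - [0,-0.25,0]
    - [0,-0.25,0]
    - [0,-0.25,0]
    - [0,-0.25,0]
    - [0,-0.25,0]
    - [0,-0.25,0]
    - [0,-0.25,0]
    - [0,-0.25,0]
    - [0,-0.25,0]
    - [0,-0.25,0]
  claw: [1,1,1,1,1,1,1,1,1,1]

```text
time_s: 3.7
tcp_pos: [0.5639, -0.1548, 0.3502]
eef_rot: [52.0, 89.6, 141.3]
contact_force: [-0.5, -0.5, 0.2]
gripper_width: 0.0877
gripper_force: 0.0
```

```bash
python3 st.py
```

```text
{'time_s': 3.7, 'joints': [-42.309, 41.226, 25.909, -77.107, -129.868, 19.615], 'tcp_pos': [0.564, -0.155, 0.35], 'eef_rot': [52.002, 89.613, 141.261], 'contact_force': [-0.508, -0.527, 0.227], 'gripper_width': 0.088, 'gripper_force': 0.0, 'joint_torque': [-0.536, -77.696, 24.925, -1.438, -1.344, 0.024]}
```

```bash
cat > go.py <<'E'
from h import *
import sys
# goal: tcp xyz, yaw offset deg of tool (z=+y rotated about world z), flip deg about tool z
a=list(map(float,sys.argv[1:])); s=r.get_state()
T=R.from_euler('xyz',s["eef_rot"],degrees=True)
G=R.from_euler('z',a[3],degrees=True)*R.from_matrix(np.array([[0,-1,0],[0,0,1],[-1,0,0]]).astype(float))*R.from_euler('z',a[4],degrees=True)
print("travel",np.round(T.inv().apply(np.array(a[:3])-s["tcp_pos"])/.5,3),"dr",np.round((T.inv()*G).as_rotvec(degrees=True)/360,4))
E
python3 go.py 0.5645 -0.09 0.25 0 0
```

```text
travel [ 0.201 -0.001  0.129] dr [-0.0021  0.0007 -0.0008]
```

Request:
jog_arm:
  travel:
    - [0.1,0,0.07]
    - [0.2,0,0.13]
    - [0.2,0,0.13]
    - [0.2,0,0.13]
    - [0.2,0,0.13]
    - [0.2,0,0.13]
    - [0.2,0,0.13]
    - [0.2,0,0.13]
    - [0.2,0,0.13]
    - [0.2,0,0.13]
  dr:
    - [-0.002,0.0007,-0.0008]
    - [-0.002,0.0007,-0.0008]
    - [-0.002,0.0007,-0.0008]
    - [-0.002,0.0007,-0.0008]
    - [-0.002,0.0007,-0.0008]
    - [-0.002,0.0007,-0.0008]
    - [-0.002,0.0007,-0.0008]
    - [-0.002,0.0007,-0.0008]
    - [-0.002,0.0007,-0.0008]
    - [-0.002,0.0007,-0.0008]
  claw: [1,1,1,1,1,1,1,1,1,1]

```text
time_s: 4.95
tcp_pos: [0.5649, -0.088, 0.253]
eef_rot: [-132.2, 89.6, -42.0]
contact_force: [1.0, 0.6, 0.2]
gripper_width: 0.0876
gripper_force: 0.0
```

```bash
python3 st.py; python3 - <<'E'
from h import *
a=r.capture("scene"); b=r.capture("top")
cv2.imwrite("pics/s1.png",cv2.resize(np.hstack([a["pixels"],b["pixels"]])[:,:,::-1],(800,300)))
E
python3 go.py 0.5645 -0.09 0.166 0 0
```

```text
{'time_s': 4.95, 'joints': [-36.655, 44.581, 17.481, -70.916, -122.116, 32.996], 'tcp_pos': [0.565, -0.088, 0.253], 'eef_rot': [-132.172, 89.631, -41.997], 'contact_force': [0.962, 0.567, 0.154], 'gripper_width': 0.088, 'gripper_force': 0.0, 'joint_torque': [-0.049, -80.484, 22.624, -0.253, -1.806, 0.037]}
travel [ 0.174  0.002 -0.003] dr [ 0.0005 -0.0007  0.0008]
```

View pics/s1.png

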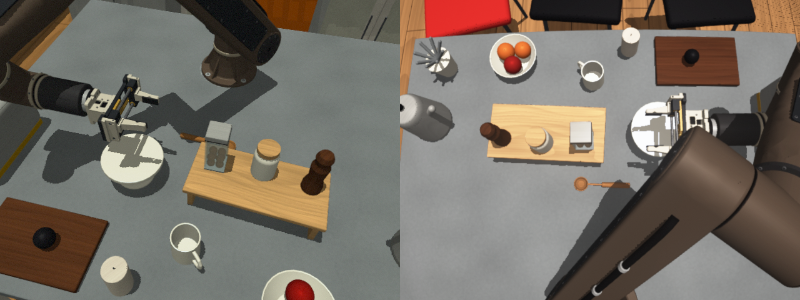

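Request:
jog_arm:
  travel:
    - [0,0,0.1]
    - [0.06,0,0.1]
    - [0.12,0,0.1]
    - [0.174,0.002,0.1]
    - [0.174,0.002,0.1]
    - [0.174,0.002,0.1]
    - [0.174,0.002,0.1]
    - [0.174,0.002,0.1]
    - [0.174,0.002,0.1]
    - [0.174,0.002,0.1]
  dr:
    - [0.0005,-0.0007,0.0008]
    - [0.0005,-0.0007,0.0008]
    - [0.0005,-0.0007,0.0008]
    - [0.0005,-0.0007,0.0008]
    - [0.0005,-0.0007,0.0008]
    - [0.0005,-0.0007,0.0008]
    - [0.0005,-0.0007,0.0008]
    - [0.0005,-0.0007,0.0008]
    - [0.0005,-0.0007,0.0008]
    - [0.0005,-0.0007,0.0008]
  claw: [1,1,1,1,1,1,1,1,1,1]

```text
time_s: 6.3
tcp_pos: [0.5642, -0.0384, 0.1661]
eef_rot: [-123.4, 90.0, -33.5]
contact_force: [-0.4, -0.4, -0.1]
gripper_width: 0.0875
gripper_force: 0.0
```

```bash
python3 st.py; python3 - <<'E'
from h import *
a=r.capture("scene"); b=r.capture("top")
cv2.imwrite("pics/s2.png",cv2.resize(np.hstack([a["pixels"],b["pixels"]])[100:400,:,::-1],(800,188)))
E
python3 go.py 0.5645 0.0825 0.166 0 0
```

```text
{'time_s': 6.3, 'joints': [-32.984, 49.539, 12.212, -68.515, -115.638, 42.292], 'tcp_pos': [0.564, -0.038, 0.166], 'eef_rot': [-123.449, 89.979, -33.458], 'contact_force': [-0.364, -0.397, -0.121], 'gripper_width': 0.088, 'gripper_force': 0.0, 'joint_torque': [-0.013, -81.68, 18.888, -0.099, -2.249, 0.036]}
travel [-0.    -0.001  0.242] dr [-0. -0.  0.]
```

View pics/s2.png

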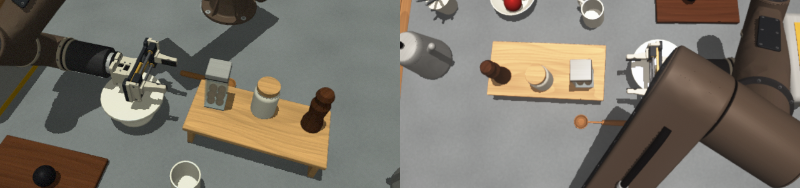

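Request:
jog_arm:
  travel:
    - [0,0,0.06]
    - [0,0,0.12]
    - [0,0,0.17]
    - [0,0,0.21]
    - [0,0,0.242]
    - [0,0,0.242]
    - [0,0,0.242]
    - [0,0,0.242]
    - [0,0,0.242]
    - [0,0,0.242]
  dr:
    - [0,0,0]
    - [0,0,0]
    - [0,0,0]
    - [0,0,0]
    - [0,0,0]
    - [0,0,0]
    - [0,0,0]
    - [0,0,0]
    - [0,0,0]
    - [0,0,0]
  claw: [1,1,1,1,1,1,1,0.9,0.8,0.72]

```text
time_s: 7.65
tcp_pos: [0.5643, 0.0823, 0.1658]
eef_rot: [129.9, 90.0, -140.2]
contact_force: [0.2, 0.3, -0.2]
gripper_width: 0.066
gripper_force: 0.0
```

```bash
python3 st.py; python3 go.py 0.5645 0.0825 0.166 0 0
```

```text
{'time_s': 7.65, 'joints': [-25.156, 46.242, 3.44, -72.326, -108.147, 45.644], 'tcp_pos': [0.564, 0.082, 0.166], 'eef_rot': [129.872, 89.996, -140.162], 'contact_force': [0.217, 0.318, -0.157], 'gripper_width': 0.066, 'gripper_force': 0.0, 'joint_torque': [-0.042, -76.195, 16.736, -0.584, -2.388, 0.036]}
travel [-0. -0.  0.] dr [-0.0001 -0.     -0.    ]
```

Request:
jog_arm:
  travel:
    - [0,0,0]
    - [0,0,0]
    - [0,0,0]
    - [0,0,0]
    - [0,0,0]
    - [0,0,0]
    - [0,0,0]
    - [0,0,0]
    - [-0.02,0,0]
    - [-0.04,0,0]
  dr:
    - [0,0,0]
    - [0,0,0]
    - [0,0,0]
    - [0,0,0]
    - [0,0,0]
    - [0,0,0]
    - [0,0,0]
    - [0,0,0]
    - [0,0,0]
    - [0,0,0]
  claw: [0.68,0.6,0.5,0.5,0.5,0.5,0.5,0.5,0.5,0.5]
  newtons: 45

```text
time_s: 8.9
tcp_pos: [0.5638, 0.0828, 0.186]
eef_rot: [106.1, 89.9, -163.9]
contact_force: [0.5, -0.6, -4.1]
gripper_width: 0.0593
gripper_force: 45.0
```

```bash
python3 st.py; python3 go.py 0.58 -0.03 0.36 -15 0;python3 go.py 0.5645 0.0825 0.33 0 0
```

```text
{'time_s': 8.9, 'joints': [-25.246, 44.395, 3.367, -72.765, -108.774, 43.829], 'tcp_pos': [0.564, 0.083, 0.186], 'eef_rot': [106.1, 89.923, -163.873], 'contact_force': [0.503, -0.572, -4.081], 'gripper_width': 0.059, 'gripper_force': 44.978, 'joint_torque': [0.054, -75.627, 17.546, -1.422, -3.294, 0.251]}
travel [-0.348 -0.032 -0.226] dr [ 0.0417 -0.0001 -0.0002]
travel [-0.288 -0.001 -0.001] dr [ 0.0001 -0.0001 -0.0002]
```

Request:
jog_arm:
  travel:
    - [-0.05,0,0]
    - [-0.1,0,0]
    - [-0.15,0,0]
    - [-0.2,0,-0.02]
    - [-0.25,0,-0.06]
    - [-0.3,0,-0.11]
    - [-0.33,0,-0.16]
    - [-0.35,0,-0.2]
    - [-0.35,0,-0.225]
    - [-0.35,0,-0.225]
  dr:
    - [0,0,0]
    - [0,0,0]
    - [0,0,0]
    - [0,0,0]
    - [0,0,0]
    - [0,0,0]
    - [0,0,0]
    - [0,0,0]
    - [0,0,0]
    - [0,0,0]
  claw: [0.5,0.5,0.5,0.5,0.5,0.5,0.5,0.5,0.5,0.5]

```text
time_s: 10.15
tcp_pos: [0.5642, -0.0304, 0.3601]
eef_rot: [61.8, 89.9, 151.7]
contact_force: [-0.1, 1.1, -4.3]
gripper_width: 0.0597
gripper_force: 45.0
```

```bash
python3 st.py
```

```text
{'time_s': 10.15, 'joints': [-34.598, 34.73, 14.823, -76.852, -122.237, 23.631], 'tcp_pos': [0.564, -0.03, 0.36], 'eef_rot': [61.791, 89.912, 151.739], 'contact_force': [-0.065, 1.09, -4.338], 'gripper_width': 0.06, 'gripper_force': 44.978, 'joint_torque': [-1.018, -74.74, 26.413, -1.861, -2.124, -0.028]}
```

Flip with +dz (j6 23.6 → about −154), 90° per call.

Request:
jog_arm:
  travel:
    - [0,0,0]
    - [0,0,0]
    - [0,0,0]
    - [0,0,0]
    - [0,0,0]
    - [0,0,0]
    - [0,0,0]
    - [0,0,0]
    - [0,0,0]
    - [0,0,0]
  dr:
    - [0,0,0.02]
    - [0,0,0.045]
    - [0,0,0.07]
    - [0,0,0.095]
    - [0,0,0.12]
    - [0,0,0.145]
    - [0,0,0.17]
    - [0,0,0.195]
    - [0,0,0.22]
    - [0,0,0.245]
  claw: [0.5,0.5,0.5,0.5,0.5,0.5,0.5,0.5,0.5,0.5]

```text
time_s: 11.4
tcp_pos: [0.5642, -0.0288, 0.3601]
eef_rot: [89.9, 1.4, -180.0]
contact_force: [-0.4, -0.1, -3.6]
gripper_width: 0.0598
gripper_force: 45.0
```

Request:
jog_arm:
  travel:
    - [0,0,0]
    - [0,0,0]
    - [0,0,0]
    - [0,0,0]
    - [0,0,0]
    - [0,0,0]
    - [0,0,0]
    - [0,0,0]
    - [0,0,0]
    - [0,0,0]
  dr:
    - [0,0,0.025]
    - [0,0,0.05]
    - [0,0,0.075]
    - [0,0,0.1]
    - [0,0,0.125]
    - [0,0,0.15]
    - [0,0,0.175]
    - [0,0,0.2]
    - [0,0,0.225]
    - [0,0,0.245]
  claw: [0.5,0.5,0.5,0.5,0.5,0.5,0.5,0.5,0.5,0.5]

```text
time_s: 12.65
tcp_pos: [0.5642, -0.0288, 0.3601]
eef_rot: [88.6, -86.8, -178.5]
contact_force: [-0.7, -0.6, -3.3]
gripper_width: 0.0593
gripper_force: 45.0
```

```bash
python3 st.py; python3 - <<'E'
from h import *
s=r.get_state(); print(R.from_euler('xyz',s["eef_rot"],degrees=True).as_matrix().round(3))
a=r.capture("scene"); b=r.capture("top")
cv2.imwrite("pics/s3.png",a["pixels"][40:340,100:500,::-1])
E
```

```text
{'time_s': 12.65, 'joints': [-34.468, 34.713, 14.758, -76.881, -122.216, -153.026], 'tcp_pos': [0.564, -0.029, 0.36], 'eef_rot': [88.553, -86.758, -178.506], 'contact_force': [-0.743, -0.596, -3.256], 'gripper_width': 0.059, 'gripper_force': 44.972, 'joint_torque': [-0.0, -73.758, 25.513, -2.025, -1.965, 1.408]}
[[-0.057  0.998 -0.001]
 [-0.001  0.001  1.   ]
 [ 0.998  0.057  0.001]]
```

View pics/s3.png

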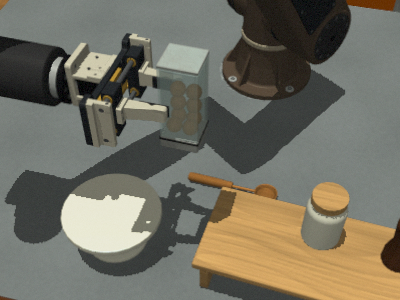

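The jar is inverted (lid at about (185,135) in the crop), with the nuts against the lid. I'll hold it there.

Request:
jog_arm:
  travel:
    - [0,0,0]
    - [0,0,0]
    - [0,0,0]
    - [0,0,0]
    - [0,0,0]
    - [0,0,0]
    - [0,0,0]
    - [0,0,0]
    - [0,0,0]
    - [0,0,0]
  dr:
    - [0,0,0]
    - [0,0,0]
    - [0,0,0]
    - [0,0,0]
    - [0,0,0]
    - [0,0,0]
    - [0,0,0]
    - [0,0,0]
    - [0,0,0]
    - [0,0,0]
  claw: [0.5,0.5,0.5,0.5,0.5,0.5,0.5,0.5,0.5,0.5]

```text
time_s: 14.0
tcp_pos: [0.5642, -0.0299, 0.3608]
eef_rot: [90.0, -86.4, 180.0]
contact_force: [-0.3, 0.7, -4.4]
gripper_width: 0.0593
gripper_force: 45.0
```

Request:
jog_arm:
  travel:
    - [0,0,0]
    - [0,0,0]
    - [0,0,0]
    - [0,0,0]
    - [0,0,0]
    - [0,0,0]
    - [0,0,0]
    - [0,0,0]
    - [0,0,0]
    - [0,0,0]
  dr:
    - [0,0,0]
    - [0,0,0]
    - [0,0,0]
    - [0,0,0]
    - [0,0,0]
    - [0,0,0]
    - [0,0,0]
    - [0,0,0]
    - [0,0,0]
    - [0,0,0]
  claw: [0.5,0.5,0.5,0.5,0.5,0.5,0.5,0.5,0.5,0.5]

```text
time_s: 15.25
tcp_pos: [0.5642, -0.0298, 0.3608]
eef_rot: [90.0, -86.4, 180.0]
contact_force: [0.6, 0.1, -3.1]
gripper_width: 0.0596
gripper_force: 45.0
```

Request:
jog_arm:
  travel:
    - [0,0,0]
    - [0,0,0]
    - [0,0,0]
    - [0,0,0]
    - [0,0,0]
    - [0,0,0]
    - [0,0,0]
    - [0,0,0]
    - [0,0,0]
    - [0,0,0]
  dr:
    - [0,0,-0.025]
    - [0,0,-0.05]
    - [0,0,-0.075]
    - [0,0,-0.1]
    - [0,0,-0.125]
    - [0,0,-0.15]
    - [0,0,-0.175]
    - [0,0,-0.2]
    - [0,0,-0.225]
    - [0,0,-0.245]
  claw: [0.5,0.5,0.5,0.5,0.5,0.5,0.5,0.5,0.5,0.5]

```text
time_s: 16.5
tcp_pos: [0.5642, -0.0298, 0.3608]
eef_rot: [90.0, 2.1, 180.0]
contact_force: [-1.0, -1.2, -3.1]
gripper_width: 0.0597
gripper_force: 45.0
```

Request:
jog_arm:
  travel:
    - [0,0,0]
    - [0,0,0]
    - [0,0,0]
    - [0,0,0]
    - [0,0,0]
    - [0,0,0]
    - [0,0,0]
    - [0,0,0]
    - [0,0,0]
    - [0,0,0]
  dr:
    - [0,0,-0.025]
    - [0,0,-0.05]
    - [0,0,-0.075]
    - [0,0,-0.1]
    - [0,0,-0.125]
    - [0,0,-0.15]
    - [0,0,-0.175]
    - [0,0,-0.2]
    - [0,0,-0.225]
    - [0,0,-0.245]
  claw: [0.5,0.5,0.5,0.5,0.5,0.5,0.5,0.5,0.5,0.5]

```text
time_s: 17.75
tcp_pos: [0.5642, -0.0298, 0.3608]
eef_rot: [-90.4, 89.7, -0.4]
contact_force: [0.2, 0.0, -3.6]
gripper_width: 0.0597
gripper_force: 45.0
```

```bash
python3 st.py
for y in 0 -30 -45; do python3 - $y <<'E'
import sys,numpy as np,os
y=np.radians(float(sys.argv[1])); d=np.array([-np.sin(y),np.cos(y)])
p=np.array([.604,-.1875])+.019*d
os.system(f"python3 go.py {p[0]} {p[1]} 0.3 {sys.argv[1]} 0")
E
done
```

```text
{'time_s': 17.75, 'joints': [-34.552, 34.656, 14.85, -76.869, -122.241, 23.875], 'tcp_pos': [0.564, -0.03, 0.361], 'eef_rot': [-90.395, 89.741, -0.403], 'contact_force': [0.208, 0.031, -3.644], 'gripper_width': 0.06, 'gripper_force': 44.976, 'joint_torque': [-0.0, -73.816, 25.635, -2.075, -1.959, -1.408]}
travel [ 0.122 -0.079 -0.277] dr [-0.     -0.      0.0007]
travel [ 0.122 -0.098 -0.282] dr [0.0833 0.0002 0.0007]
travel [ 0.122 -0.106 -0.288] dr [0.125  0.0003 0.0007]
```

Request:
jog_arm:
  travel:
    - [0.012,-0.01,-0.03]
    - [0.024,-0.02,-0.06]
    - [0.036,-0.03,-0.09]
    - [0.048,-0.04,-0.12]
    - [0.06,-0.05,-0.15]
    - [0.072,-0.06,-0.18]
    - [0.085,-0.07,-0.21]
    - [0.1,-0.08,-0.24]
    - [0.122,-0.098,-0.282]
    - [0.122,-0.098,-0.282]
  dr:
    - [0.01,0,0.0007]
    - [0.02,0,0.0007]
    - [0.03,0,0.0007]
    - [0.04,0,0.0007]
    - [0.05,0,0.0007]
    - [0.06,0,0.0007]
    - [0.07,0,0.0007]
    - [0.08,0,0.0007]
    - [0.0833,0.0002,0.0007]
    - [0.0833,0.0002,0.0007]
  claw: [0.5,0.5,0.5,0.5,0.5,0.5,0.5,0.5,0.5,0.5]

```text
time_s: 19.0
tcp_pos: [0.6137, -0.1726, 0.2984]
eef_rot: [113.7, 89.7, 173.5]
contact_force: [-0.6, 0.5, -4.9]
gripper_width: 0.0591
gripper_force: 45.0
```

```bash
python3 st.py; python3 - <<'E'
from h import *
for n in ("scene","top"):
    c=r.capture(n); g=r.regions_of("jar",n)
    if n=="scene": cv2.imwrite("pics/s4.png",c["pixels"][40:400,60:460,::-1])
    for q in g[:1]:
        P=cloud(c,q["pixels"]); print(n,q["conf"],q["extent"],np.round(np.percentile(P,[2,50,98],axis=0),3).tolist())
        zt=np.percentile(P[:,2],97); L=P[P[:,2]>zt-.008]; print(zt,cv2.minAreaRect((L[:,:2]*1000).astype(np.float32)))
        A=np.c_[L[:,:2],np.ones(len(L))]; print("plane",np.linalg.lstsq(A,L[:,2],rcond=None)[0])
E
python3 go.py 0.6135 -0.171 0.20 -30 0
```

```text
{'time_s': 19.0, 'joints': [-49.595, 35.643, 6.953, -80.241, -106.948, 29.872], 'tcp_pos': [0.614, -0.173, 0.298], 'eef_rot': [113.66, 89.674, 173.55], 'contact_force': [-0.561, 0.528, -4.894], 'gripper_width': 0.059, 'gripper_force': 44.98, 'joint_torque': [-0.727, -72.876, 23.795, -2.734, -2.26, 0.055]}
scene 0.79 [156.2, 119.5, 226.3, 223.5] [[0.575, -0.225, 0.226], [0.621, -0.173, 0.328], [0.643, -0.148, 0.374]]
0.37375116352021753 ((605.3218383789062, -186.49179077148438), (64.31120300292969, 62.55672836303711), 61.52599334716797)
plane [-0.03399258 -0.02542577  0.38801296]
top 0.77 [407.2, 141.1, 471.7, 211.8] [[0.565, -0.219, 0.232], [0.59, -0.18, 0.372], [0.636, -0.15, 0.375]]
0.37440111882780747 ((603.1004638671875, -187.83755493164062), (62.605525970458984, 63.7861328125), 60.58988952636719)
plane [ 0.00494662 -0.00976072  0.36759208]
travel [ 0.2   -0.001 -0.   ] dr [ 0.0001 -0.0003 -0.0006]
```

View pics/s4.png

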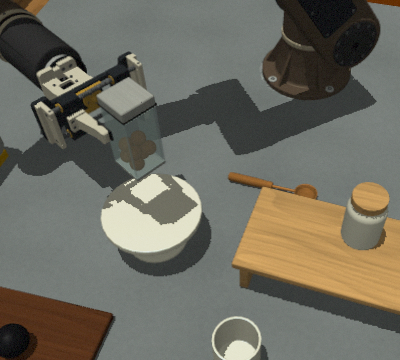

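Jar is upright and centred over the plate. Descending.

Request:
jog_arm:
  travel:
    - [0.03,0,0]
    - [0.06,0,0]
    - [0.09,0,0]
    - [0.12,0,0]
    - [0.15,0,0]
    - [0.18,0,0]
    - [0.205,0,0]
    - [0.225,0,0]
    - [0.24,0,0]
    - [0.248,0,0]
  dr:
    - [0,-0.0003,-0.0006]
    - [0,-0.0003,-0.0006]
    - [0,-0.0003,-0.0006]
    - [0,-0.0003,-0.0006]
    - [0,-0.0003,-0.0006]
    - [0,-0.0003,-0.0006]
    - [0,-0.0003,-0.0006]
    - [0,-0.0003,-0.0006]
    - [0,-0.0003,-0.0006]
    - [0,-0.0003,-0.0006]
  claw: [0.5,0.5,0.5,0.5,0.5,0.5,0.5,0.5,0.5,0.5]

```text
time_s: 20.45
tcp_pos: [0.6126, -0.1709, 0.1755]
eef_rot: [152.5, 90.0, -147.4]
contact_force: [0.9, -0.5, -4.2]
gripper_width: 0.0596
gripper_force: 45.0
```

```bash
python3 st.py; python3 go.py 0.6135 -0.171 0.166 -30 0
```

```text
{'time_s': 20.45, 'joints': [-48.795, 45.836, 5.639, -77.589, -104.234, 41.745], 'tcp_pos': [0.613, -0.171, 0.175], 'eef_rot': [152.546, 89.972, -147.449], 'contact_force': [0.936, -0.48, -4.226], 'gripper_width': 0.06, 'gripper_force': 44.978, 'joint_torque': [-0.008, -79.12, 18.436, -2.198, -3.231, 0.007]}
travel [ 0.019 -0.002  0.001] dr [ 0.     -0.0001 -0.    ]
```

Down to ~0.167 slowly (8 mm), then check force.

Request:
jog_arm:
  travel:
    - [0.002,0,0]
    - [0.004,0,0]
    - [0.006,0,0]
    - [0.008,0,0]
    - [0.01,0,0]
    - [0.012,0,0]
    - [0.014,0,0]
    - [0.016,0,0]
    - [0.017,0,0]
    - [0.017,0,0]
  dr:
    - [0,0,0]
    - [0,0,0]
    - [0,0,0]
    - [0,0,0]
    - [0,0,0]
    - [0,0,0]
    - [0,0,0]
    - [0,0,0]
    - [0,0,0]
    - [0,0,0]
  claw: [0.5,0.5,0.5,0.5,0.5,0.5,0.5,0.5,0.5,0.5]

```text
time_s: 21.7
tcp_pos: [0.6126, -0.1708, 0.1673]
eef_rot: [156.6, 90.0, -143.4]
contact_force: [-1.1, -0.6, -4.1]
gripper_width: 0.0595
gripper_force: 45.0
```

Request:
jog_arm:
  travel:
    - [0,0,0]
    - [0.001,0,0]
    - [0.001,0,0]
    - [0.002,0,0]
    - [0.002,0,0]
    - [0.003,0,0]
    - [0.003,0,0]
    - [0.003,0,0]
    - [0.003,0,0]
    - [0.003,0,0]
  dr:
    - [0,0,0]
    - [0,0,0]
    - [0,0,0]
    - [0,0,0]
    - [0,0,0]
    - [0,0,0]
    - [0,0,0]
    - [0,0,0]
    - [0,0,0]
    - [0,0,0]
  claw: [0.5,0.5,0.5,0.5,0.5,0.5,0.5,0.5,0.5,0.5]

```text
time_s: 22.95
tcp_pos: [0.6126, -0.1709, 0.166]
eef_rot: [-176.1, 90.0, -116.1]
contact_force: [-0.6, -0.1, -1.5]
gripper_width: 0.0595
gripper_force: 45.0
```

Request:
jog_arm:
  travel:
    - [0.001,0,0]
    - [0.001,0,0]
    - [0.001,0,0]
    - [0.001,0,0]
    - [0.001,0,0]
    - [0.001,0,0]
    - [0.001,0,0]
    - [0.001,0,0]
    - [0.001,0,0]
    - [0.001,0,0]
  dr:
    - [0,0,0]
    - [0,0,0]
    - [0,0,0]
    - [0,0,0]
    - [0,0,0]
    - [0,0,0]
    - [0,0,0]
    - [0,0,0]
    - [0,0,0]
    - [0,0,0]
  claw: [0.5,0.5,0.5,0.5,0.5,0.5,0.5,0.5,0.5,0.5]

```text
time_s: 24.2
tcp_pos: [0.6126, -0.171, 0.1659]
eef_rot: [-86.2, 90.0, -26.2]
contact_force: [-2.5, -4.1, 5.4]
gripper_width: 0.0596
gripper_force: 45.0
```

Now in contact (light upward push). Release.

Request:
jog_arm:
  travel:
    - [0,0,0]
    - [0,0,0]
    - [0,0,0]
    - [0,0,0]
    - [0,0,0]
    - [0,0,0]
    - [0,0,0]
    - [0,0,0]
    - [0,0,0]
    - [0,0,0]
  dr:
    - [0,0,0]
    - [0,0,0]
    - [0,0,0]
    - [0,0,0]
    - [0,0,0]
    - [0,0,0]
    - [0,0,0]
    - [0,0,0]
    - [0,0,0]
    - [0,0,0]
  claw: [0.66,0.68,0.7,0.74,0.8,0.86,0.92,1,1,1]
  newtons: 10

```text
time_s: 25.45
tcp_pos: [0.6126, -0.1709, 0.1653]
eef_rot: [169.2, 90.0, -130.8]
contact_force: [0.2, 0.1, 1.2]
gripper_width: 0.0876
gripper_force: 0.0
```

Request:
jog_arm:
  travel:
    - [0,0,-0.02]
    - [0,0,-0.05]
    - [0,0,-0.09]
    - [0,0,-0.13]
    - [0,0,-0.17]
    - [0,0,-0.21]
    - [0,0,-0.25]
    - [0,0,-0.25]
    - [0,0,-0.25]
    - [0,0,-0.25]
  dr:
    - [0,0,0]
    - [0,0,0]
    - [0,0,0]
    - [0,0,0]
    - [0,0,0]
    - [0,0,0]
    - [0,0,0]
    - [0,0,0]
    - [0,0,0]
    - [0,0,0]
  claw: [1,1,1,1,1,1,1,1,1,1]

```text
time_s: 26.7
tcp_pos: [0.5504, -0.2786, 0.1655]
eef_rot: [141.8, 90.0, -158.1]
contact_force: [-0.2, -0.4, -0.2]
gripper_width: 0.0874
gripper_force: 0.0
```

```bash
python3 st.py; python3 - <<'E'
from h import *
for n in ("scene","top"):
    c=r.capture(n); g=r.regions_of("jar",n)
    if n=="scene": cv2.imwrite("pics/s5.png",c["pixels"][40:400,60:460,::-1])
    for q in g[:1]:
        P=cloud(c,q["pixels"]); 
        zt=np.percentile(P[:,2],97); L=P[P[:,2]>zt-.008]; print(zt,cv2.minAreaRect((L[:,:2]*1000).astype(np.float32)))
E
```

```text
{'time_s': 26.7, 'joints': [-57.057, 49.532, 12.94, -73.027, -111.444, 39.822], 'tcp_pos': [0.55, -0.279, 0.166], 'eef_rot': [141.822, 89.984, -158.138], 'contact_force': [-0.194, -0.367, -0.215], 'gripper_width': 0.087, 'gripper_force': 0.0, 'joint_torque': [-0.434, -81.888, 19.381, -0.648, -2.139, 0.037]}
0.24177414769985606 ((602.874267578125, -185.51101684570312), (64.1225814819336, 62.659889221191406), 61.4233283996582)
0.24146716184448708 ((601.5895385742188, -187.5921630859375), (62.73637390136719, 63.53126525878906), 60.68247985839844)
```

View pics/s5.png

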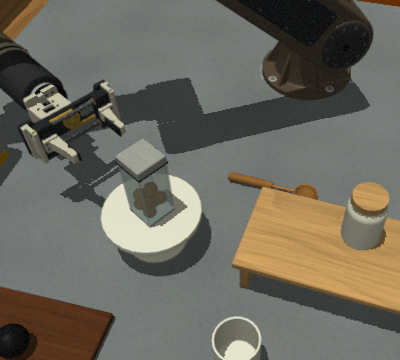

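The picture shows the jar upright in the middle of the plate (about (148,185) in the crop), with the gripper clear of it and the spoon and canister where they started.

```bash
python3 -c "
from plant import r
print(r.close_job())"
```

```text
the job is handed in; nothing more can be done
None
```

The jar was held upside down for over two seconds, then set upright within about 3 mm of the cake stand's centre and released; I handed the job in at about 27 s, and no verdict was returned.

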